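# Find the tired buffer spring with the test weight

## Task

One of the three sprung buffers on the bench has a tired spring. Grade them with the steel test weight, the one with the stem: set it down gently, without dropping it, on a buffer head and let go; a good spring gives only a little under it, the tired one sinks all the way to its stop. Try them one after another as needed and leave the weight standing upright by itself, near the middle of the head, on the tired buffer.

Things in the scene. Friction and masses are not known exactly. Their poses are not given: they have to be found in the camera images.
- weight: Loose bright steel test weight, 0.8 kg: round base 50 mm wide, 40 mm high, with a round stem 26 mm wide, 40 mm high to grip. Origin: centre of its flat underside; z up. Left free on a head, it settles within 0.5 s with its underside on the head's top: 5 to 11 mm down on a good spring (101 to 107 mm above the bench), 30 mm down, on the stop, on the tired one (82 mm).
- buffer_left: The left of three look-alike sprung buffers in a row, as the robot sees them: fixed dark steel housing (80 mm square flange, 72 mm tall barrel), bright 26 mm plunger, flat round head of 72 mm diameter, its top 112 mm above the bench unloaded. The head goes straight down, 30 mm at most, and springs back. Which has which spring varies. Origin: on its vertical axis at bench level; fixed.
- buffer_middle: The middle of three look-alike sprung buffers in a row, as the robot sees them: fixed dark steel housing (80 mm square flange, 72 mm tall barrel), bright 26 mm plunger, flat round head of 72 mm diameter, its top 112 mm above the bench unloaded. The head goes straight down, 30 mm at most, and springs back. Which has which spring varies. Origin: on its vertical axis at bench level; fixed.
- buffer_right: The right of three look-alike sprung buffers in a row, as the robot sees them: fixed dark steel housing (80 mm square flange, 72 mm tall barrel), bright 26 mm plunger, flat round head of 72 mm diameter, its top 112 mm above the bench unloaded. The head goes straight down, 30 mm at most, and springs back. Which has which spring varies. Origin: on its vertical axis at bench level; fixed.
Mind the look-alikes: they are no part of the job. What is shaped like the weight but green is not meant.

How it is judged:
By the outcome, as a careful person would: the job done as asked, in the order asked, and still so for the second after the job is handed in, with the robot touching nothing.
It also fails if it takes over 64 s, if anything falls off the work surface, if the arm or the gripper's body presses on something with over 40 N, if the wrist force passes 120 N, or if a joint passes its speed limit or range.

## Robot

A 6-joint arm with a two-finger parallel gripper is mounted at the origin on the work surface. World frame = base frame: x ahead of the robot, y to its left, z up, the work surface at z = 0. Lengths are in m, angles in rad, forces in N, time in s.
With the tool pointing down it reaches from about 0.4 to 0.925 m from the base axis. Payload 12.5 kg.
Tool frame: the origin (TCP) lies at the very end of the fingers, on their centre line; the grasp point (between the pads) lies 19 mm behind it (robot.hold_point_z is the distance from the TCP to the grasp point, in m); z points along the fingers, y is the direction in which the jaws open and shut (so a half turn about z gives the same grasp; the last joint's range is limited). The gripper opens to 95 mm and grips with 3 to 60 N. Pads are 20 mm wide; open, the fingers measure 119 mm over their backs; the gripper's body (75 mm by 180 mm) begins 59 mm behind the grasp point.
Start: joints at [1.221, 0.491, 1.559, -0, 1.092, -0.106], TCP at [0.151, 0.607, 0.215] pointing down, gripper open.
Joint ranges: [-3.1, 3.1], [-0.84, 2.19], [0.05, 2.79], [-1.13, 4.28], [0.06, 2.93], [-2.69, 2.69]. Speed limits (rad/s): [2.22, 2.22, 2.79, 3.14, 3.14, 3.14].

## Interface

Orientations are given as a unit quaternion [x, y, z, w].
In Python, from station import read_state, vision, robot gives the robot as it stands. The module is installed in compiled form; this text tells all that it offers.
- The arm moves only by the tool carry_out, never from a script. Its argument "plan" is a list of rows, each a list of 6 numbers: the shift along the tool's x, y, z in units of 50 cm (1.0 is 50 cm), then the turn, a rotation vector about the tool's x, y, z in units of 360 degrees (1.0 is 360 degrees). In form: [[dx, dy, dz, ax, ay, az], ...]. A call has exactly 8 rows; each row is the pose to reach, as a shift and turn from the pose commanded when the call began, along the tool's axes at that moment, turning the shorter way round; what a row does not reach only later rows make up. A row lasts 1/12 s, in which the tool goes at most 41.7 mm and 7.16 degrees, less where a joint would pass 70% of its speed; a pose out of reach is approached as far as the arm can. A call with a number of a shift or a turn outside -1 to 1 is refused whole. A call with a gripper value outside its range is refused whole. "hand" is the opening, from 0 (shut) to 1 (fully open), set as the call begins (left out, the last holds). The fingers move at their own pace and stop on an object; the grip force is fixed at half the most. Time passes only in rows, so rows that repeat a pose let the fingers close, or fill a call up. It gives the time, the measured TCP pose, the force and the opening at its end, in the units of the state.
- read_state(): the state, without advancing time (a new reading comes with each control period).
- vision.grab_frame(name): name is "scene" or "top" or "wrist"; returns a dict with "frame" (400x640x3 uint8, red, green, blue), "fovy" (degrees; the focal length in pixels is half the picture's height over the tangent of half this angle, whatever the lens; pixels are square), "cx", "cy" (the principal point, pixels), "dist" ([k1, k2, p1, p2, k3] as OpenCV has them; the pictures are not rectified), "T" (4x4, takes a point from camera to world coordinates). Camera axes: x right, y up, looking along -z (the intrinsics and any distortion apply to the point x, -y, -z); pixel columns grow to the right and rows downward; lengths in m; the calibration is good to about 2 mm. A picture is of the moment at which its call begins. There is no depth.
- robot.close_job(): hands the job in, once; it reports no verdict.
The state is a dict: "t": time; "q": joint angles; "qvel": joint speeds; "joint_efforts": joint torques, N m; "tcp_pos": TCP position; "ee_rot": TCP orientation; "contact_force": force on the tool from outside, world axes, zero at the start; "ft_torque": the same for the moment, N m; "finger_gap": finger opening in m.
Only numpy, scipy, OpenCV 4.12 (cv2) and the standard library are available. Lean on these libraries where they do the work, as an engineer would, in place of code of your own. Each camera call takes 0.05 s, during which the arm holds its last target.

## Working session

There is one attempt and no reset: what is moved stays moved. The work goes in short steps, Python scripts to look and compute and a tool call to move; the robot and the scene stay as the last step left them, time stands still between calls to the robot, and variables do not carry over. Pictures are saved under pics/ and viewed, and the job is handed in when it is done.

Besides the shell and the picture viewer there is one more tool, called after "Request:" as name(argument=value, ...) on one line, values as JSON. carry_out: Moves the arm, as the interface text tells. Its arguments: {"type":"object","properties":{"plan":{"type":"array","items":{"type":"array","items":{"type":"number"}}},"hand":{"type":"number"}},"required":["plan"]}

```bash
mkdir -p pics; cat > h.py <<'E'
import numpy as np, cv2
from station import read_state, vision, robot
def grab(name, fn=None):
    d=vision.grab_frame(name)
    if fn: cv2.imwrite('pics/'+fn, cv2.cvtColor(d['frame'],cv2.COLOR_RGB2BGR))
    return d
def K(d):
    f=200/np.tan(np.radians(d['fovy'])/2)
    return np.array([[f,0,d['cx']],[0,f,d['cy']],[0,0,1]])
def ray(d,uv):
    p=cv2.undistortPoints(np.array([[uv]],float),K(d),np.array(d['dist'],float))[0,0]
    T=np.array(d['T']); v=T[:3,:3]@np.array([p[0],-p[1],-1]); return T[:3,3],v/np.linalg.norm(v)
def plane(d,uv,z):
    o,v=ray(d,uv); return o+v*(z-o[2])/v[2]
def proj(d,P):
    T=np.array(d['T']); c=T[:3,:3].T@(np.array(P,float)-T[:3,3]); 
    return cv2.projectPoints(np.array([[c[0],-c[1],-c[2]]]),np.zeros(3),np.zeros(3),K(d),np.array(d['dist'],float))[0][0,0]
def tri(*rs):
    A=np.zeros((3,3));b=np.zeros(3)
    for o,v in rs:
        M=np.eye(3)-np.outer(v,v);A+=M;b+=M@o
    x=np.linalg.solve(A,b); return x,[np.linalg.norm((np.eye(3)-np.outer(v,v))@(x-o)) for o,v in rs]
E
python3 - <<'E'
from h import *
s=read_state();print({k:np.round(v,3).tolist() for k,v in s.items()})
for n in ['scene','top','wrist']:
    d=grab(n,n+'0.png');print(n,d['fovy'],d['cx'],d['cy'],d['dist'],np.round(d['T'],3).tolist())
E
```

```text
{'t': 0.0, 'q': [1.221, 0.492, 1.559, -0.0, 1.092, -0.106], 'qvel': [-0.002, -0.0, -0.001, 0.0, 0.0, 0.001], 'joint_efforts': [-0.001, -61.264, -25.817, 0.069, 0.048, -0.0], 'tcp_pos': [0.151, 0.606, 0.214], 'ee_rot': [0.122, 0.993, -0.001, -0.0], 'contact_force': [0.461, -0.597, -0.17], 'ft_torque': [-0.034, 0.01, -0.002], 'finger_gap': 0.095}
scene 51.27398353767913 313.00764341747407 200.55256089520026 [0.02369967 0.         0.         0.         0.        ] [[0.328, -0.735, 0.593, 0.959], [0.944, 0.242, -0.222, -0.182], [0.019, 0.633, 0.774, 0.618], [0.0, 0.0, 0.0, 1.0]]
top 52.948284616075725 322.70167965417124 203.0306038045127 [-0.0074042  0.         0.         0.         0.       ] [[0.094, 0.975, -0.2, 0.315], [-0.996, 0.093, -0.016, -0.015], [0.003, 0.2, 0.98, 0.914], [0.0, 0.0, 0.0, 1.0]]
wrist 62.87935174333962 315.76961069464613 196.29235581674104 [-0.0300527  0.         0.         0.         0.       ] [[0.241, -0.932, -0.271, 0.075], [0.97, 0.231, 0.069, 0.626], [-0.001, -0.279, 0.96, 0.384], [0.0, 0.0, 0.0, 1.0]]
```

View pics/scene0.png

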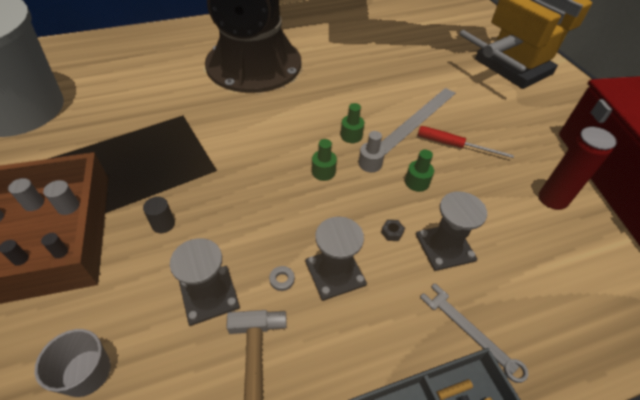

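View pics/top0.png

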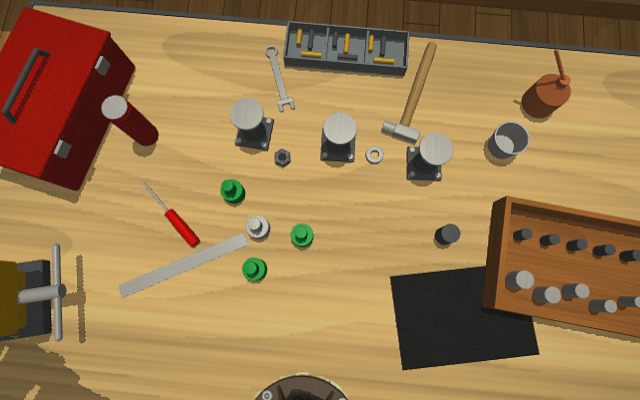

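View pics/wrist0.png

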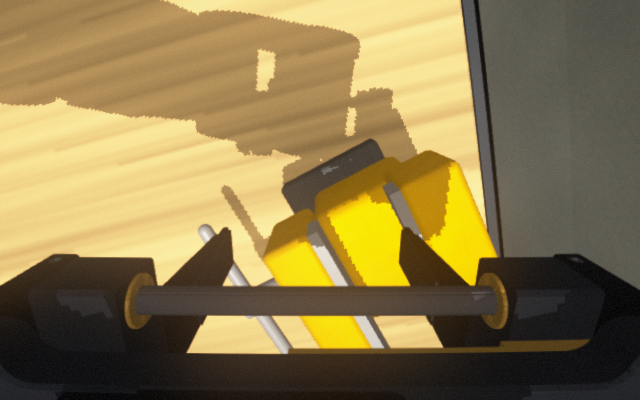

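The top view shows the weight at about (258,227), among three green decoys. The heads are at (249,115), (340,128) and (436,149). In the scene view the weight is at (372,150) and the heads at (463,211), (340,238) and (197,261), left to right in reverse order. Next I'll measure them from both views.

```bash
cat > m.py <<'E'
from h import *
def blob(d,roi,lo,smax=45):
    x0,y0,x1,y1=roi
    im=d['frame'][y0:y1,x0:x1]; im=cv2.cvtColor(im,cv2.COLOR_RGB2HSV)
    m=((im[...,1]<smax)&(im[...,2]>lo)).astype(np.uint8)*255
    m=cv2.morphologyEx(m,cv2.MORPH_OPEN,np.ones((3,3),np.uint8))
    cs,_=cv2.findContours(m,cv2.RETR_EXTERNAL,cv2.CHAIN_APPROX_NONE)
    c=max(cs,key=cv2.contourArea); h=cv2.convexHull(c)
    e=cv2.fitEllipse(c)
    return (e[0][0]+x0,e[0][1]+y0),e[1],e[2],m
E
python3 - <<'E'
from m import *
S=grab('scene');T=grab('top')
R={'left':((430,185,497,232),(225,95,270,134)),'mid':((308,212,372,260),(318,108,362,148)),'right':((162,232,230,283),(414,128,460,170))}
for n,(rs,rt) in R.items():
    a=blob(S,rs,100);b=blob(T,rt,100)
    cv2.imwrite(f'pics/mask_{n}.png',np.hstack([cv2.resize(a[3],(300,200)),cv2.resize(b[3],(300,200))]))
    print(n,np.round(a[0],1),np.round(a[1],1),np.round(b[0],1),np.round(b[1],1),tri(ray(S,a[0]),ray(T,b[0])),plane(S,a[0],.112),plane(T,b[0],.112))
out=[]
for d,(x0,y0,x1,y1) in ((S,(350,120,400,180)),(T,(235,205,285,250))):
    c=cv2.cvtColor(d['frame'][y0:y1,x0:x1],cv2.COLOR_RGB2BGR); out.append(cv2.resize(c,(400,400*(y1-y0)//(x1-x0)),interpolation=cv2.INTER_NEAREST))
h=max(o.shape[0] for o in out)
cv2.imwrite('pics/w0.png',np.hstack([cv2.copyMakeBorder(o,0,h-o.shape[0],0,0,0) for o in out]))
m=np.vstack([cv2.imread(f'pics/mask_{n}.png') for n in R]);cv2.imwrite('pics/masks.png',m[:600])
E
```

```text
left [463.3 209.6] [33.  46.4] [246.1 113.6] [29.9 32.3] (array([0.6584673 , 0.1809925 , 0.10788469]), [np.float64(0.0006117090853525205), np.float64(0.0006117090853524495)]) [0.66099553 0.17873777 0.112     ] [0.6563769  0.17942651 0.112     ]
mid [339.2 236.8] [38.8 46.3] [339.5 128. ] [30.4 32.4] (array([ 0.64489817, -0.02163468,  0.10728775]), [np.float64(0.0002873206491619528), np.float64(0.00028732064916200777)]) [ 0.64786043 -0.02283248  0.112     ] [ 0.64286886 -0.02186334  0.112     ]
right [195.4 260.5] [41.1 51.3] [436.  148.5] [30.7 33. ] (array([ 0.6184068 , -0.22838669,  0.10737664]), [np.float64(0.000228968552356207), np.float64(0.0002289685523561886)]) [ 0.62155587 -0.2277418   0.112     ] [ 0.61664425 -0.22739215  0.112     ]
```

View pics/w0.png

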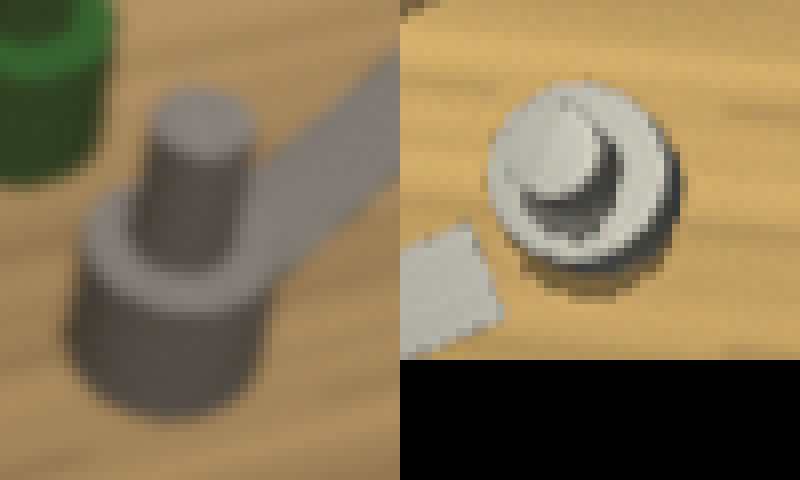

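View pics/masks.png

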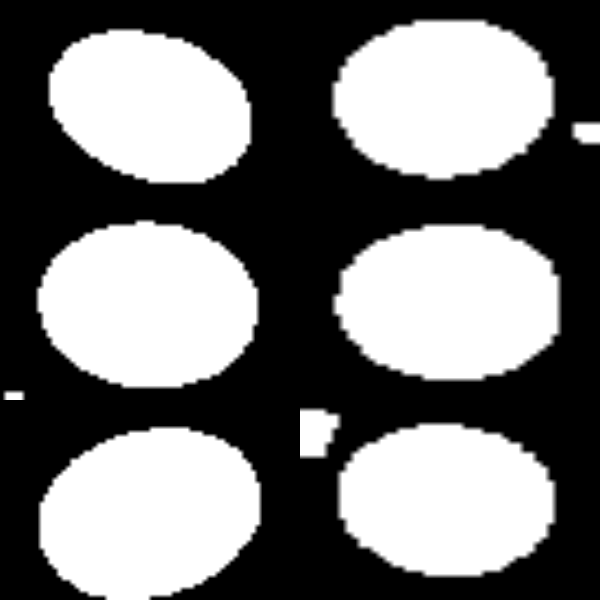

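```bash
python3 - <<'E'
from m import *
S=grab('scene');T=grab('top')
a=(374.9,134.9);b=(254.1,223.1)
print('weight top',tri(ray(S,a),ray(T,b)),plane(S,a,.08),plane(T,b,.08))
hsv=cv2.cvtColor(T['frame'],cv2.COLOR_RGB2HSV)
m=((hsv[...,0]>45)&(hsv[...,0]<85)&(hsv[...,1]>100)).astype(np.uint8)
n,_,st,ce=cv2.connectedComponentsWithStats(m)
for i in range(1,n):
    if st[i,4]>50: print(st[i],np.round(ce[i],1),plane(T,ce[i],.035))
st=read_state();print(st['tcp_pos'],st['ee_rot'])
from scipy.spatial.transform import Rotation as R
print(np.round(R.from_quat(st['ee_rot']).as_matrix(),4))
w=np.array(vision.grab_frame('wrist')['T']); print(R.from_quat(st['ee_rot']).as_matrix().T@(w[:3,3]-st['tcp_pos']))
E
```

```text
weight top (array([0.42849953, 0.13881912, 0.07885511]), [np.float64(0.0006389027293425886), np.float64(0.0006389027293427088)]) [0.42970716 0.13880393 0.08      ] [0.42810906 0.13799908 0.08      ]
[220 180  25  24 452] [232.3 191. ] [0.50181036 0.20435059 0.035     ]
[291 224  22  23 414] [301.7 234.9] [0.41803216 0.03874258 0.035     ]
[242 258  25  23 442] [254.1 269. ] [0.3349085  0.13354581 0.035     ]
[0.15084466 0.60648534 0.21451692] [ 1.21576053e-01  9.92582115e-01 -8.53318730e-05 -1.27712018e-05]
[[-9.704e-01  2.413e-01 -0.000e+00]
 [ 2.413e-01  9.704e-01 -2.000e-04]
 [ 0.000e+00 -2.000e-04 -1.000e+00]]
[ 7.84957353e-02  1.46755880e-04 -1.69807263e-01]
```

The weight's axis is at about (0.429, 0.138), top at 79 mm. The decoys are about 100 mm away from it, which leaves room for the fingers. I'll move above the weight next.

```bash
cat > d.py <<'E'
import sys
from h import *
from scipy.spatial.transform import Rotation as R
def delta(t):
    s=read_state(); Q=R.from_quat(s['ee_rot']).as_matrix()
    print('t',round(s['t'],2),'pos',np.round(s['tcp_pos'],4),'F',np.round(s['contact_force'],1),'gap',round(s['finger_gap'],4))
    d=Q.T@(np.array(t)-s['tcp_pos'])/.5
    # level: rotvec (tool) that makes tool z down, keeping yaw
    z=Q.T@np.array([0,0,-1.]); rv=np.cross([0,0,1],z)/(2*np.pi)
    print('shift',np.round(d,4),'len mm',np.round(np.linalg.norm(d)*500,1),'level turn',np.round(rv,5))
if __name__=='__main__': delta([float(x) for x in sys.argv[1:4]])
E
python3 d.py 0.33 0.305 0.27; python3 d.py 0.429 0.138 0.2
```

```text
t 0.4 pos [0.1509 0.6065 0.2146] F [-0.1  0.8  0.3] gap 0.0951
shift [-0.4933 -0.4987 -0.1108] len mm 355.1 level turn [-0. -0.  0.]
t 0.4 pos [0.1509 0.6065 0.2146] F [-0.1  0.8  0.3] gap 0.0951
shift [-0.7661 -0.775   0.0292] len mm 545.1 level turn [-0. -0.  0.]
```

Request:
carry_out(plan=[[0,0,-0.08,0,0,0],[-0.05,-0.05,-0.11,0,0,0],[-0.1,-0.1,-0.11,0,0,0],[-0.15,-0.15,-0.11,0,0,0],[-0.2,-0.2,-0.11,0,0,0],[-0.25,-0.25,-0.11,0,0,0],[-0.3,-0.3,-0.11,0,0,0],[-0.35,-0.35,-0.11,0,0,0]], hand=0.7)

```text
t: 1.07
tcp_pos: [0.2789, 0.393, 0.2698]
ee_rot: [0.121, 0.993, 0.0, 0.0]
contact_force: [0.8, 0.8, -0.3]
finger_gap: 0.0664
```

```bash
python3 d.py 0.429 0.138 0.2
```

```text
t 1.07 pos [0.2789 0.393  0.2698] F [ 0.8  0.8 -0.3] gap 0.0664
shift [-0.4143 -0.4226  0.1395] len mm 304.0 level turn [ 7.e-05  4.e-05 -0.e+00]
```

Request:
carry_out(plan=[[-0.05,-0.05,0,0,0,0],[-0.1,-0.1,0.0,0,0,0],[-0.15,-0.15,0.02,0,0,0],[-0.2,-0.2,0.04,0,0,0],[-0.25,-0.25,0.06,0,0,0],[-0.305,-0.305,0.08,0,0,0],[-0.36,-0.365,0.1,0,0,0],[-0.414,-0.422,0.12,0,0,0]])

```text
t: 1.73
tcp_pos: [0.429, 0.1379, 0.2094]
ee_rot: [0.121, 0.993, 0.0, 0.0]
contact_force: [1.5, 1.1, -0.2]
finger_gap: 0.0666
```

```bash
python3 - <<'E'
from h import *
d=grab('wrist','wrist1.png')
print(read_state()['tcp_pos'],proj(d,[.429,.138,.08]),proj(d,[.429,.138,.04]))
E
```

```text
[0.43159936 0.13340085 0.20780904] [315.81183102 187.47369509] [315.81078281 177.90632957]
```

View pics/wrist1.png

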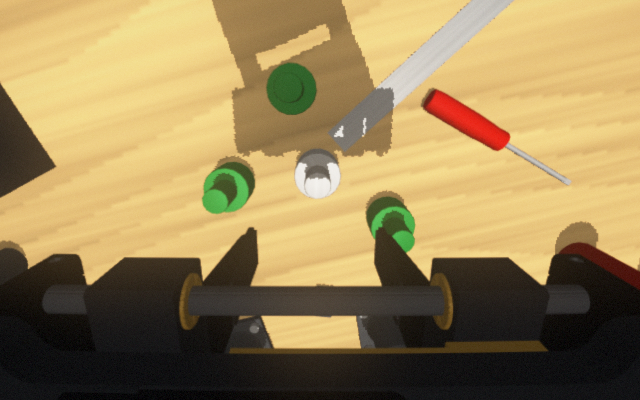

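```bash
python3 - <<'E'
from h import *
print(read_state()['tcp_pos'])
d=grab('wrist')
c=cv2.cvtColor(d['frame'][140:220,270:360],cv2.COLOR_RGB2BGR)
cv2.imwrite('pics/wz1.png',cv2.resize(c,None,fx=7,fy=7,interpolation=cv2.INTER_NEAREST))
s=read_state();print(s['tcp_pos'],np.abs(s['qvel']).max(),proj(d,[.429,.138,.08]),proj(d,[.429,.138,.04]))
E
```

```text
[0.43159936 0.13340085 0.20780904]
[0.43014084 0.13580486 0.20846799] 0.09758463295866625 [320.04041549 184.23327379] [319.63451888 174.97038958]
```

View pics/wz1.png

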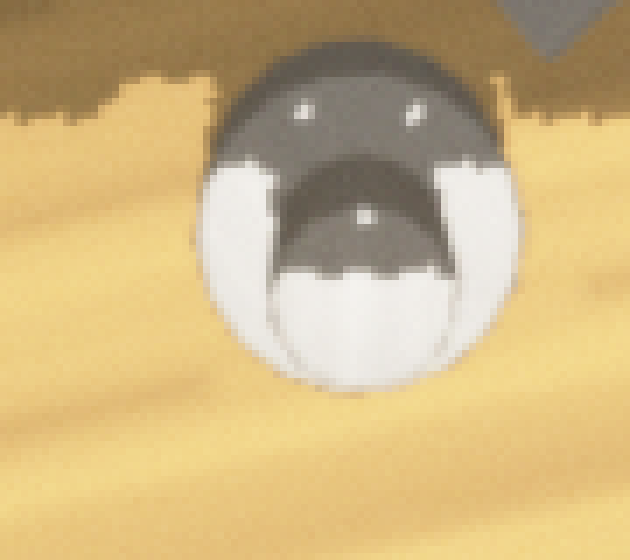

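```bash
python3 - <<'E'
from h import *
d=grab('wrist'); 
s=read_state();print(s['tcp_pos'],np.abs(s['qvel']).max(),proj(d,[.429,.138,.08]))
print(plane(d,(321.5,181.9),.08), plane(d,(320.6,183.0),.08))
E
python3 d.py .429 .138 .1
```

```text
[0.42914612 0.13763812 0.20902212] 0.06956761157623217 [317.85804285 186.22022394]
[0.42578623 0.14233283 0.08      ] [0.42660854 0.14125754 0.08      ]
t 1.88 pos [0.4291 0.1376 0.209 ] F [-0.3 -0.2 -0.1] gap 0.0665
shift [2.00e-04 7.00e-04 2.18e-01] len mm 109.0 level turn [-7.0e-05 -1.7e-04  0.0e+00]
```

Request:
carry_out(plan=[[0.002,0.003,0.05,0,0,0],[0.002,0.003,0.11,0,0,0],[0.002,0.003,0.17,0,0,0],[0.002,0.003,0.22,0,0,0],[0.002,0.003,0.26,0,0,0],[0.002,0.003,0.29,0,0,0],[0.002,0.003,0.31,0,0,0],[0.002,0.003,0.32,0,0,0]])

```text
t: 2.55
tcp_pos: [0.4271, 0.1424, 0.0487]
ee_rot: [0.121, 0.993, -0.0, -0.001]
contact_force: [-0.0, -0.1, 0.3]
finger_gap: 0.0667
```

```bash
python3 d.py .428 .139 .047;python3 - <<'E'
from h import *
grab('wrist','wrist2.png');grab('scene','scene2.png')
E
python3 d.py .428 .139 .047
```

```text
t 2.55 pos [0.4271 0.1424 0.0487] F [-0.  -0.1  0.3] gap 0.0667
shift [-0.0035 -0.0062  0.0035] len mm 3.9 level turn [-6.e-05 -2.e-04  0.e+00]
t 2.65 pos [0.4274 0.1422 0.0494] F [-0.1  0.1  0.2] gap 0.0664
shift [-0.0028 -0.0059  0.0048] len mm 4.0 level turn [-3.0e-05 -1.3e-04  0.0e+00]
```

View pics/wrist2.png

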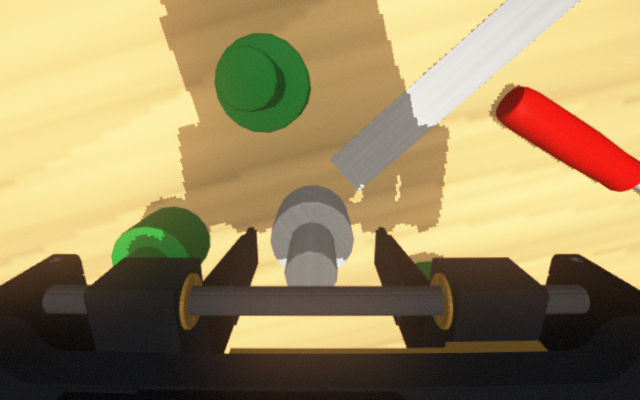

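View pics/scene2.png

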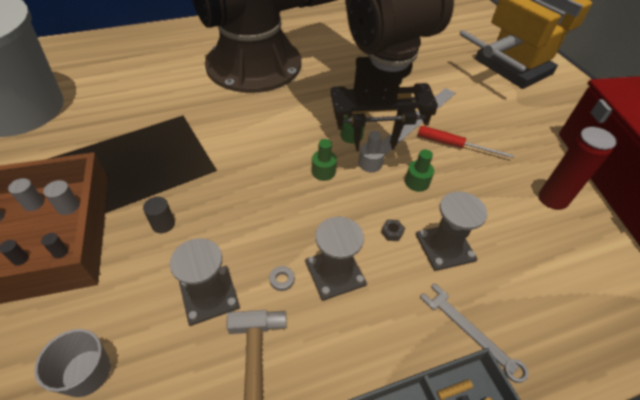

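Stem top at about (311,268) in the wrist view, between the fingertips at x=257 and 376. I'll nudge over by about 3 mm and close.

Request:
carry_out(plan=[[-0.003,-0.006,0.004,0,0,0],[-0.003,-0.006,0.004,0,0,0],[-0.003,-0.006,0.004,0,0,0],[-0.003,-0.006,0.004,0,0,0],[-0.003,-0.006,0.004,0,0,0],[-0.003,-0.006,0.004,0,0,0],[-0.003,-0.006,0.004,0,0,0],[-0.003,-0.006,0.004,0,0,0]])

```text
t: 3.32
tcp_pos: [0.4285, 0.1382, 0.0477]
ee_rot: [0.122, 0.993, 0.0, 0.0]
contact_force: [-0.8, -0.5, 0.1]
finger_gap: 0.0667
```

Request:
carry_out(plan=[[0,0,0,0,0,0],[0,0,0,0,0,0],[0,0,0,0,0,0],[0,0,0,0,0,0],[0,0,0,0,0,0],[0,0,0,0,0,0],[0,0,0,0,0,0],[0,0,0,0,0,0]], hand=0)

```text
t: 3.98
tcp_pos: [0.4287, 0.1383, 0.0476]
ee_rot: [0.122, 0.993, 0.0, 0.0]
contact_force: [0.6, 2.5, -1.3]
finger_gap: 0.0255
```

```bash
python3 d.py .428 .139 .2; python3 d.py .645 -.021 .2
```

```text
t 3.98 pos [0.4287 0.1383 0.0476] F [ 0.6  2.5 -1.3] gap 0.0255
shift [ 0.0015  0.0011 -0.3048] len mm 152.4 level turn [ 5.e-05  6.e-05 -0.e+00]
t 3.98 pos [0.4287 0.1383 0.0476] F [ 0.6  2.5 -1.3] gap 0.0255
shift [-0.4969 -0.2046 -0.3047] len mm 308.9 level turn [ 5.e-05  6.e-05 -0.e+00]
```

Gripped, with a 25.5 mm opening. I'll lift and go to the left buffer first, nominal axis (0.6587, 0.179).

```bash
python3 d.py .6587 .179 .22
```

```text
t 3.98 pos [0.4287 0.1383 0.0476] F [ 0.6  2.5 -1.3] gap 0.0255
shift [-0.4269  0.1902 -0.3446] len mm 290.3 level turn [ 5.e-05  6.e-05 -0.e+00]
```

Request:
carry_out(plan=[[0,0,-0.03,0,0,0],[0,0,-0.08,0,0,0],[0,0,-0.14,0,0,0],[0,0,-0.2,0,0,0],[0,0,-0.26,0,0,0],[0,0,-0.31,0,0,0],[0,0,-0.34,0,0,0],[0,0,-0.345,0,0,0]])

```text
t: 4.65
tcp_pos: [0.4288, 0.1382, 0.2221]
ee_rot: [0.122, 0.993, 0.0, 0.001]
contact_force: [0.6, -0.2, -8.5]
finger_gap: 0.0256
```

```bash
python3 d.py .6587 .179 .22
```

```text
t 4.65 pos [0.4288 0.1382 0.2221] F [ 0.6 -0.2 -8.5] gap 0.0256
shift [-0.4265  0.1901  0.0056] len mm 233.5 level turn [ 0.00019  0.00044 -0.     ]
```

Request:
carry_out(plan=[[-0.03,0.013,0,0,0,0],[-0.09,0.04,0.0,0,0,0],[-0.16,0.071,0,0,0,0],[-0.23,0.102,0,0,0,0],[-0.3,0.134,0,0,0,0],[-0.36,0.16,0,0,0,0],[-0.405,0.18,0,0,0,0],[-0.427,0.19,0,0,0,0]])

```text
t: 5.32
tcp_pos: [0.6605, 0.1789, 0.2165]
ee_rot: [0.122, 0.993, -0.0, -0.002]
contact_force: [-1.6, -0.1, -7.5]
finger_gap: 0.0258
```

Request:
carry_out(plan=[[0,0,0,0,0,0],[0,0,0.01,0,0,0],[0,0,0.02,0,0,0],[0,0,0.03,0,0,0],[0,0,0.04,0,0,0],[0,0,0.05,0,0,0],[0,0,0.06,0,0,0],[0,0,0.06,0,0,0]])

```text
t: 5.98
tcp_pos: [0.6581, 0.1787, 0.189]
ee_rot: [0.122, 0.993, -0.0, -0.001]
contact_force: [0.2, 0.7, -7.8]
finger_gap: 0.0255
```

```bash
python3 d.py .6587 .179 .1596; python3 - <<'E'
from h import *
for n in ('scene','wrist','top'): grab(n,n+'3.png')
E
```

```text
t 5.98 pos [0.6581 0.1787 0.189 ] F [ 0.2  0.7 -7.8] gap 0.0255
shift [-0.0012  0.0008  0.0587] len mm 29.4 level turn [-8.0e-05 -2.2e-04  0.0e+00]
```

View pics/scene3.png

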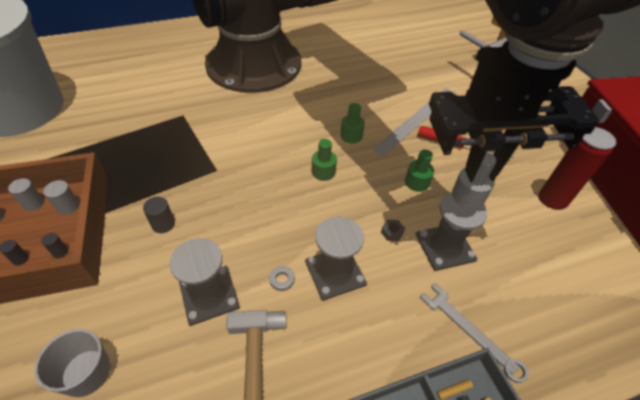

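View pics/wrist3.png

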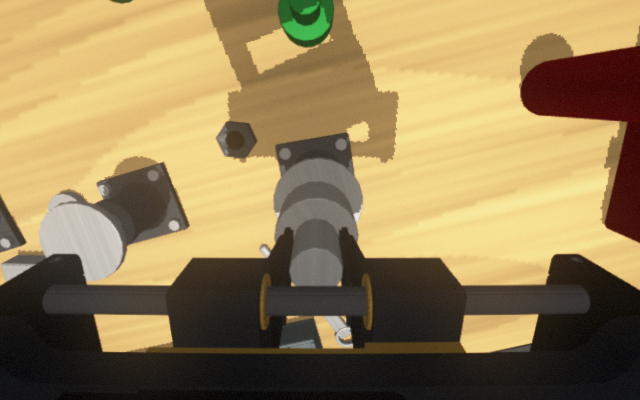

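View pics/top3.png

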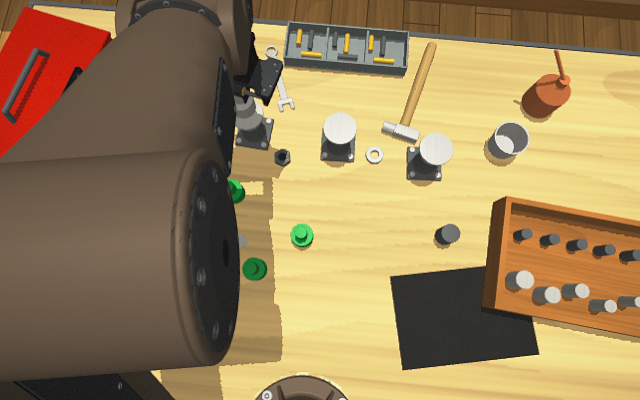

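```bash
python3 - <<'E'
from h import *
d=vision.grab_frame('wrist')
f=d['frame'];c=cv2.cvtColor(f[140:250,250:385],cv2.COLOR_RGB2BGR)
cv2.imwrite('pics/wz3.png',cv2.resize(c,None,fx=5,fy=5,interpolation=cv2.INTER_NEAREST))
print(f[150:200:1,317].mean(1).astype(int))
C=np.array([.6587,.179,.112]);ex=np.array([-.9704,.2413,0]);ey=np.array([.2413,.9704,0])
for z in (.112,.104):
  C[2]=z;print([np.round(proj(d,p),1) for p in (C+.036*ex,C+.036*ey,C-.036*ey)])
E
```

```text
[ 54  53  52  54  53  51  66  89 116 121 119 122 121 119 122 122 120 120
 117 119 118 115 113 114 118 114 118 119 117 115 116 105  91  86  85  87
  87  89  92  90  88  91  89  92  89  86  89  95 112 125]
[array([315.9, 158.9]), array([361.1, 203.8]), array([270.7, 203.8])]
[array([315.9, 157.2]), array([359.9, 200.8]), array([272. , 200.8])]
```

View pics/wz3.png

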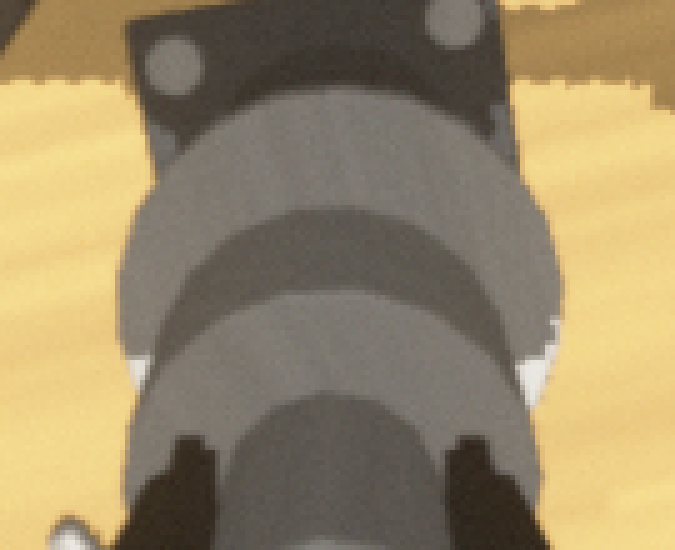

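Wrist view: the head spans x 273–363 and the weight base is centred at 317, so they're aligned within 1–2 mm. I'll lower it gently and watch the force.

Request:
carry_out(plan=[[0,0,0.008,0,0,0],[0,0,0.018,0,0,0],[0,0,0.028,0,0,0],[0,0,0.038,0,0,0],[0,0,0.046,0,0,0],[0,0,0.053,0,0,0],[0,0,0.059,0,0,0],[0,0,0.063,0,0,0]])

```text
t: 6.85
tcp_pos: [0.6586, 0.1789, 0.1584]
ee_rot: [0.122, 0.993, 0.0, -0.0]
contact_force: [-1.2, -0.6, -2.0]
finger_gap: 0.0252
```

Request:
carry_out(plan=[[0,0,0.002,0,0,0],[0,0,0.004,0,0,0],[0,0,0.006,0,0,0],[0,0,0.008,0,0,0],[0,0,0.008,0,0,0],[0,0,0.008,0,0,0],[0,0,0.008,0,0,0],[0,0,0.008,0,0,0]])

```text
t: 7.52
tcp_pos: [0.6587, 0.1789, 0.1548]
ee_rot: [0.122, 0.993, 0.0, 0.0]
contact_force: [-2.1, 0.5, 0.0]
finger_gap: 0.0252
```

The load is already carried about 5 mm down, which suggests a good spring. Letting go to confirm.

Request:
carry_out(plan=[[0,0,0,0,0,0],[0,0,0,0,0,0],[0,0,0,0,0,0],[0,0,0,0,0,0],[0,0,0,0,0,0],[0,0,0,0,0,0],[0,0,0,0,0,0],[0,0,0,0,0,0]], hand=0.55)

```text
t: 8.18
tcp_pos: [0.6587, 0.1788, 0.1546]
ee_rot: [0.122, 0.993, 0.0, 0.0]
contact_force: [-1.1, -0.2, 0.1]
finger_gap: 0.0521
```

```bash
python3 - <<'E'
from h import *
print(read_state()['contact_force'],read_state()['finger_gap'])
for n in ('scene','wrist'): grab(n,n+'4.png')
E
```

```text
[-1.11095594 -0.17527877  0.10249708] 0.05212888461166959
```

View pics/scene4.png

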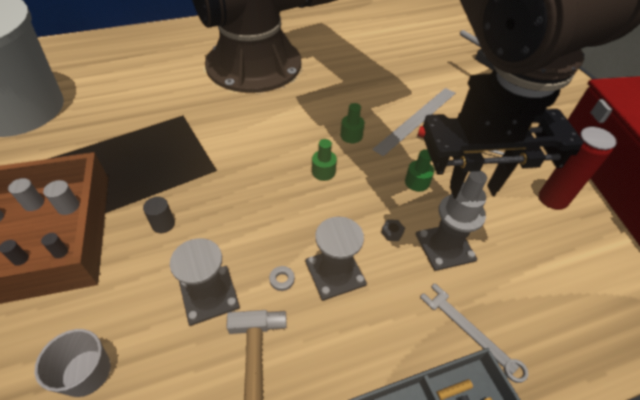

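View pics/wrist4.png

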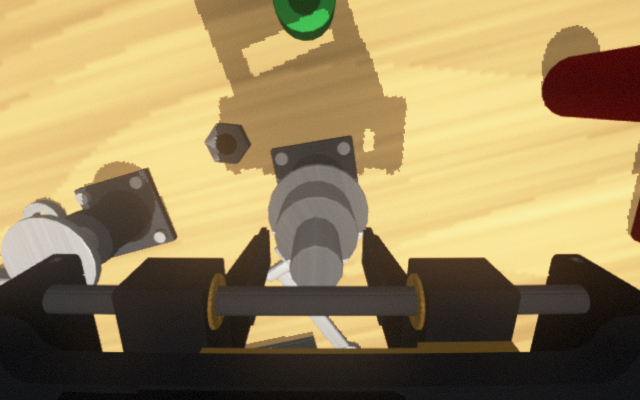

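After release the weight stands with its stem top still between the fingertips (scene about (475,178), wrist about (316,262)). The head dropped only a few mm, so left is a good spring. Regripping, then on to the middle.

Request:
carry_out(plan=[[0,0,0,0,0,0],[0,0,0,0,0,0],[0,0,0,0,0,0],[0,0,0,0,0,0],[0,0,0,0,0,0],[0,0,0,0,0,0],[0,0,0,0,0,0],[0,0,0,0,0,0]], hand=0)

```text
t: 8.95
tcp_pos: [0.6586, 0.179, 0.1547]
ee_rot: [0.122, 0.993, 0.0, 0.0]
contact_force: [-0.3, 1.4, -0.8]
finger_gap: 0.0257
```

Request:
carry_out(plan=[[0,0,-0.01,0,0,0],[0,0,-0.025,0,0,0],[0,0,-0.045,0,0,0],[0,0,-0.07,0,0,0],[0,0,-0.095,0,0,0],[0,0,-0.11,0,0,0],[0,0,-0.12,0,0,0],[0,0,-0.125,0,0,0]])

```text
t: 9.62
tcp_pos: [0.6587, 0.1788, 0.2182]
ee_rot: [0.122, 0.993, 0.0, 0.0]
contact_force: [-0.5, 0.3, -8.1]
finger_gap: 0.0253
```

```bash
python3 d.py .6454 -.0215 .217
```

```text
t 9.62 pos [0.6587 0.1788 0.2182] F [-0.5  0.3 -8.1] gap 0.0253
shift [-0.0709 -0.3952  0.0023] len mm 200.8 level turn [ 8.0e-05  1.5e-04 -0.0e+00]
```

Request:
carry_out(plan=[[-0.005,-0.03,0,0,0,0],[-0.016,-0.09,0.0,0,0,0],[-0.029,-0.16,0,0,0,0],[-0.041,-0.23,0,0,0,0],[-0.053,-0.295,0,0,0,0],[-0.062,-0.345,0,0,0,0],[-0.068,-0.38,0,0,0,0],[-0.071,-0.395,0,0,0,0]])

```text
t: 10.28
tcp_pos: [0.6448, -0.0245, 0.2167]
ee_rot: [0.123, 0.992, -0.0, -0.0]
contact_force: [-0.3, -0.3, -8.4]
finger_gap: 0.0255
```

Request:
carry_out(plan=[[0,0,0,0,0,0],[0,0,0.01,0,0,0],[0,0,0.02,0,0,0],[0,0,0.03,0,0,0],[0,0,0.04,0,0,0],[0,0,0.05,0,0,0],[0,0,0.06,0,0,0],[0,0,0.06,0,0,0]])

```text
t: 10.95
tcp_pos: [0.645, -0.0211, 0.1857]
ee_rot: [0.121, 0.993, 0.0, -0.001]
contact_force: [0.0, -0.2, -7.7]
finger_gap: 0.0259
```

```bash
python3 d.py .6454 -.0215 .1596; python3 - <<'E'
from h import *
d=grab('wrist','wrist5.png');grab('scene','scene5.png')
C=np.array([.6454,-.0215,.112]);ex=np.array([-.9704,.2413,0]);ey=np.array([.2413,.9704,0])
print([np.round(proj(d,p),1) for p in (C+.036*ex,C+.036*ey,C-.036*ey)])
f=d['frame'];c=cv2.cvtColor(f[140:250,250:385],cv2.COLOR_RGB2BGR)
cv2.imwrite('pics/wz5.png',cv2.resize(c,None,fx=5,fy=5,interpolation=cv2.INTER_NEAREST))
E
```

```text
t 10.95 pos [ 0.645  -0.0211  0.1857] F [ 0.  -0.2 -7.7] gap 0.0259
shift [-0.0012 -0.0006  0.0522] len mm 26.1 level turn [-2.e-05 -3.e-04  0.e+00]
[array([315.3, 160.9]), array([361.3, 206.5]), array([269.3, 206.4])]
```

View pics/wz5.png

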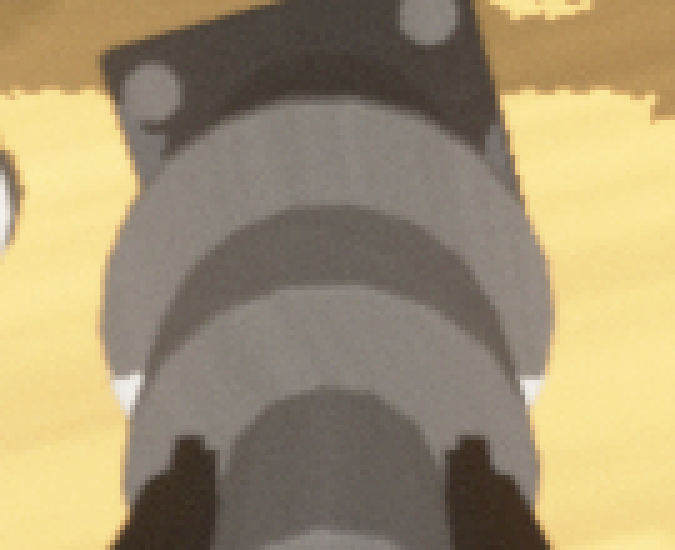

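View pics/scene5.png

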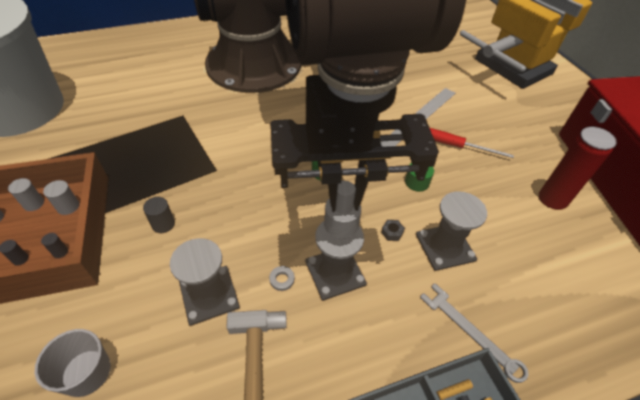

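Aligned: head centre at x≈315, weight at 316. Lowering.

Request:
carry_out(plan=[[0,0,0.008,0,0,0],[0,0,0.017,0,0,0],[0,0,0.026,0,0,0],[0,0,0.035,0,0,0],[0,0,0.042,0,0,0],[0,0,0.048,0,0,0],[0,0,0.053,0,0,0],[0,0,0.056,0,0,0]])

```text
t: 11.72
tcp_pos: [0.6454, -0.0214, 0.1589]
ee_rot: [0.122, 0.993, 0.0, -0.0]
contact_force: [-1.2, 0.0, -5.5]
finger_gap: 0.0257
```

Request:
carry_out(plan=[[0,0,0.002,0,0,0],[0,0,0.004,0,0,0],[0,0,0.006,0,0,0],[0,0,0.008,0,0,0],[0,0,0.008,0,0,0],[0,0,0.008,0,0,0],[0,0,0.008,0,0,0],[0,0,0.008,0,0,0]])

```text
t: 12.38
tcp_pos: [0.6454, -0.0214, 0.1552]
ee_rot: [0.122, 0.993, 0.0, 0.0]
contact_force: [0.2, -0.2, -5.3]
finger_gap: 0.0257
```

The force has barely changed (−5.3 N at 4 mm), so this spring is much softer. I'll keep following it down gently towards the stop rather than dropping the weight.

Request:
carry_out(plan=[[0,0,0.003,0,0,0],[0,0,0.007,0,0,0],[0,0,0.011,0,0,0],[0,0,0.015,0,0,0],[0,0,0.019,0,0,0],[0,0,0.022,0,0,0],[0,0,0.024,0,0,0],[0,0,0.024,0,0,0]])

```text
t: 13.05
tcp_pos: [0.6454, -0.0214, 0.1428]
ee_rot: [0.122, 0.993, 0.0, -0.0]
contact_force: [0.1, 0.3, -4.5]
finger_gap: 0.0256
```

Request:
carry_out(plan=[[0,0,0.003,0,0,0],[0,0,0.006,0,0,0],[0,0,0.01,0,0,0],[0,0,0.014,0,0,0],[0,0,0.017,0,0,0],[0,0,0.019,0,0,0],[0,0,0.02,0,0,0],[0,0,0.02,0,0,0]])

```text
t: 13.72
tcp_pos: [0.6454, -0.0214, 0.1329]
ee_rot: [0.122, 0.993, 0.0, -0.0]
contact_force: [-1.3, 0.0, -3.5]
finger_gap: 0.0255
```

Request:
carry_out(plan=[[0,0,0.001,0,0,0],[0,0,0.002,0,0,0],[0,0,0.003,0,0,0],[0,0,0.004,0,0,0],[0,0,0.005,0,0,0],[0,0,0.005,0,0,0],[0,0,0.005,0,0,0],[0,0,0.005,0,0,0]])

```text
t: 14.38
tcp_pos: [0.6454, -0.0214, 0.1306]
ee_rot: [0.122, 0.993, 0.0, -0.0]
contact_force: [-0.4, 0.1, -3.3]
finger_gap: 0.0256
```

Request:
carry_out(plan=[[0,0,0.0003,0,0,0],[0,0,0.0006,0,0,0],[0,0,0.0009,0,0,0],[0,0,0.0012,0,0,0],[0,0,0.0015,0,0,0],[0,0,0.0015,0,0,0],[0,0,0.0015,0,0,0],[0,0,0.0015,0,0,0]])

```text
t: 15.05
tcp_pos: [0.6455, -0.0214, 0.1303]
ee_rot: [0.122, 0.993, 0.0, 0.0]
contact_force: [-3.7, -0.3, 4.8]
finger_gap: 0.0252
```

The stop is reached, with the force flipping to +4.8 N. I'll ease off slightly and release.

Request:
carry_out(plan=[[0,0,-0.0005,0,0,0],[0,0,-0.0008,0,0,0],[0,0,-0.0008,0,0,0],[0,0,-0.0008,0,0,0],[0,0,-0.0008,0,0,0],[0,0,-0.0008,0,0,0],[0,0,-0.0008,0,0,0],[0,0,-0.0008,0,0,0]])

```text
t: 15.72
tcp_pos: [0.6454, -0.0214, 0.1303]
ee_rot: [0.122, 0.993, 0.0, 0.0]
contact_force: [-3.0, 0.4, 2.6]
finger_gap: 0.0256
```

Request:
carry_out(plan=[[0,0,0,0,0,0],[0,0,0,0,0,0],[0,0,0,0,0,0],[0,0,0,0,0,0],[0,0,0,0,0,0],[0,0,0,0,0,0],[0,0,0,0,0,0],[0,0,0,0,0,0]], hand=0.55)

```text
t: 16.38
tcp_pos: [0.6454, -0.0214, 0.1302]
ee_rot: [0.122, 0.993, 0.0, 0.0]
contact_force: [0.0, -0.7, -0.2]
finger_gap: 0.0523
```

```bash
python3 - <<'E'
from h import *
s=read_state();print(s['contact_force'],s['finger_gap'])
for n in ('scene','wrist'): grab(n,n+'6.png')
E
```

```text
[ 0.03940913 -0.71198994 -0.21247519] 0.052276641221589384
```

View pics/scene6.png

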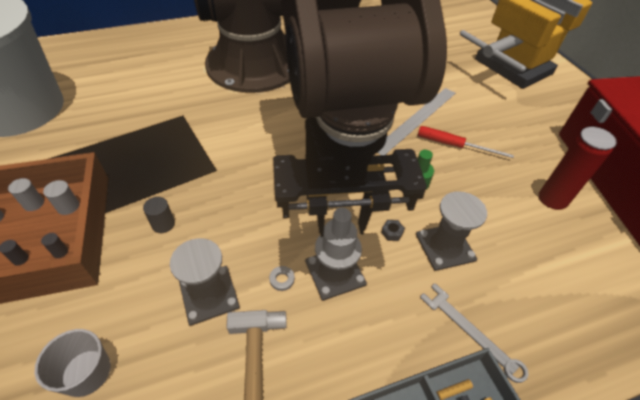

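View pics/wrist6.png

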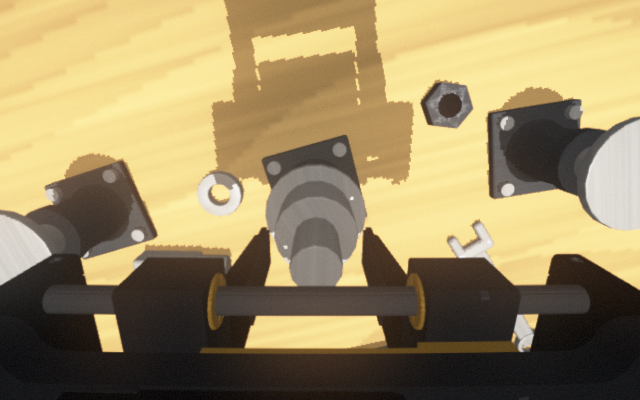

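The middle head is down on its stop: scene head at about (340,250), with the weight upright on it. I'll retreat straight up with the fingers open, then check.

Request:
carry_out(plan=[[0,0,-0.01,0,0,0],[0,0,-0.03,0,0,0],[0,0,-0.06,0,0,0],[0,0,-0.1,0,0,0],[0,0,-0.15,0,0,0],[0,0,-0.2,0,0,0],[0,0,-0.24,0,0,0],[0,0,-0.26,0,0,0]])

```text
t: 17.15
tcp_pos: [0.646, -0.0214, 0.2642]
ee_rot: [0.122, 0.993, 0.0, 0.002]
contact_force: [-0.5, 0.1, 0.8]
finger_gap: 0.0526
```

Request:
carry_out(plan=[[0.03,0,0,0,0,0],[0.09,0,0,0,0,0],[0.15,0,-0.02,0,0,0],[0.21,0,-0.04,0,0,0],[0.26,0,-0.05,0,0,0],[0.29,0,-0.06,0,0,0],[0.3,0,-0.06,0,0,0],[0.3,0,-0.06,0,0,0]])

```text
t: 17.82
tcp_pos: [0.4993, 0.015, 0.2909]
ee_rot: [0.121, 0.993, 0.0, 0.001]
contact_force: [0.5, 0.5, -0.8]
finger_gap: 0.0522
```

```bash
python3 - <<'E'
from h import *
for n in ('scene','top'):
    d=grab(n,n+'7.png'); 
    for z in (0,): print(n,[np.round(proj(d,[.6454,-.0215,h]),1) for h in (.082,.122,.162)])
    u,v=(340,225) if n=='scene' else (340,130)
    c=cv2.cvtColor(d['frame'][v-50:v+50,u-50:u+50],cv2.COLOR_RGB2BGR); cv2.imwrite(f'pics/z7{n}.png',cv2.resize(c,None,fx=4,fy=4,interpolation=cv2.INTER_NEAREST))
cv2.imwrite('pics/z7.png',np.hstack([cv2.imread('pics/z7scene.png'),cv2.imread('pics/z7top.png')]))
E
```

```text
scene [array([338.1, 246.4]), array([339.9, 231.3]), array([341.9, 214.6])]
top [array([338.8, 132.2]), array([339.6, 125. ]), array([340.5, 117.2])]
```

View pics/z7.png

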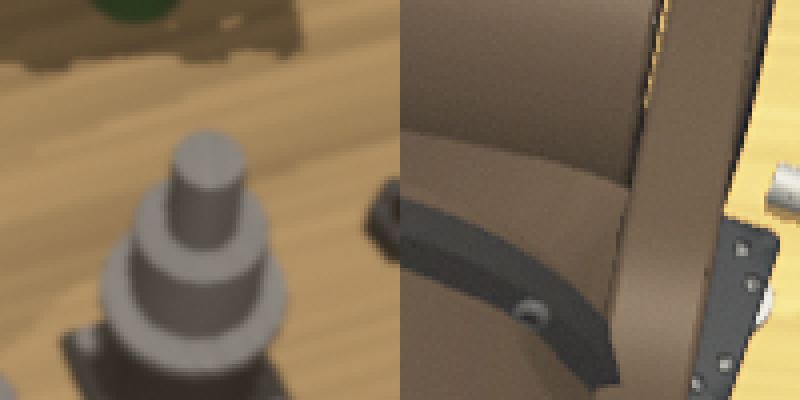

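View pics/scene7.png

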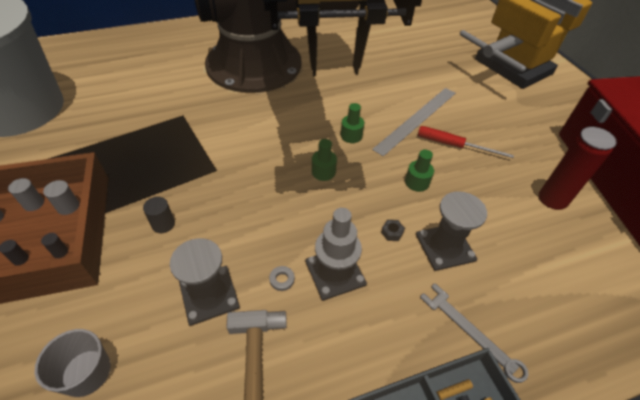

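The stem top is seen at (342,215). A weight standing 82 mm up at the head axis should appear at (341.9,214.6). The head centre at x≈338.6 matches the predicted 338.1. So the weight is upright, centred, and on the stop.

```bash
python3 -c "
from station import robot,read_state
s=read_state();print(s['t'],abs(s['qvel']).max());print(robot.close_job())"
```

```text
17.9167 0.017075490560444467
the job is handed in; nothing more can be done
None
```

The tired buffer is the middle one. The weight stands on it by itself, upright and near the middle of the head, and I handed the job in at about 18 s.

- **Left buffer:** the spring carried the full weight about 5 mm down. When I let go, the weight stayed there, so this spring is good.
- **Middle buffer:** I lowered the weight gently with the head, which still carried only part of it at about 29 mm down and then met its stop. I eased off and let go, and the weight did not move. I did not try the right buffer, as the middle one was clearly tired.

**Last checks:** in the scene camera the stem top was at pixel (342, 215). The prediction for the weight resting 82 mm above the bench on the head's axis was (341.9, 214.6). The gripper was about 15 cm away and touching nothing.

**Limits of the checks:**
- The arm blocked the top camera, so the final position rests on the scene view and the release position.
- My first two-camera head heights came out at 107 to 108 mm instead of 112 mm, probably because the mask took in part of the head's side. The wrist view then showed the weight within about 1–2 mm of the head centre.
- The stop was felt with the tool about 0.7 mm higher than predicted.

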